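Close the sliding cover of a humidity chamber

ROBOT

A 6-joint arm with a two-finger parallel gripper is mounted at the origin on a cart in front of the work surface, level with it; the furniture and walls round the work are solid. World frame = base frame: x ahead of the robot, y to its left, z up, the work surface at z = 0. Lengths are in m, angles in degrees, forces in N, time in s.
With the tool pointing down it reaches from about 0.35 to 0.875 m from the base axis. Payload 4.2 kg.
Tool frame: the origin (TCP) lies midway between the tips of the shut fingers; the grasp point (between the pads) lies 19 mm behind it; y points along the fingers, x is the direction in which the jaws open and shut, and the axes are right-handed (so a half turn about y gives the same grasp; the last joint's range is limited). The gripper opens to 87 mm and grips with 3 to 60 N. Pads are 19 mm wide; open, the fingers measure 117 mm over their backs; the gripper's body (75 mm by 190 mm) begins 51 mm behind the grasp point.
Start: joints at [83.171, 22.042, 0.453, 0, -68.411, -14.817], TCP at [0.231, 0.581, 0.223] pointing down, gripper open.
Joint ranges: [-179.83, 179.83], [-69.29, 118.12], [-61.27, 80.66], [-181.25, 117.63], [-171.15, -9.14], [-177.46, 177.46]. Speed limits (degrees/s): [159.86, 159.86, 180, 180, 180, 180].

INTERFACE

Orientations are given as a 3x3 rotation matrix whose columns are the frame's x, y, z axes.
In Python, from station import * gives the robot as it stands.
- The arm moves only by the tool jog_arm, never from a script. Its argument "series" is a list of rows, each a list of 3 entries, a list of its own where there are three numbers: the shift along the tool's x, y, z in m, then the turn, a rotation vector about the tool's x, y, z in degrees, then the finger opening in m, from 0 to 0.087. A call has 1 to 10 rows; each row shifts and turns the commanded pose from where the row before left it, along the tool's axes as they then stand; what a row does not reach is not made up. A row lasts 1/8 s, in which the tool goes at most 62.5 mm and 10.7 degrees, less where a joint would pass 70% of its speed; a pose out of reach is approached as far as the arm can. A call is refused whole if a number of a shift passes 0.0625 or a number of a turn 10.7, either way. A call with a gripper value outside its range is refused whole. The fingers move at their own pace and stop on an object; the grip force is fixed at half the most. Time passes only in rows, so rows that do not move let the fingers close. It gives the time, the measured TCP pose, the force and the opening at its end, in the units of the state.
- sense(): the state, without advancing time (a new reading comes with each control period).
- capture(name): name is "scene" or "side" or "wrist"; returns the picture (480x640x3 uint8, red, green, blue); there is no depth.
- camera_info(name): a dict with "fx", "fy", "cx", "cy" (pixels), "rvec" (rotation vector, rad) and "tvec" (3), from world to camera coordinates, as OpenCV has them. Camera axes: x right, y down, z forward; pixel columns grow to the right and rows downward; lengths in m; the calibration is good to about 2 mm. A picture is of the moment at which its call begins: read the wrist's pose just before it. camera_info takes no time and is no camera call; for the wrist camera it gives the pose at the moment of the call.
- finish_job(): hands the job in, once; it reports no verdict.
The state is a dict: "time_s": time; "joints": joint angles; "joint_velocities": joint speeds; "effort": joint torques, N m; "tcp_pos": TCP position; "ee_rot": TCP orientation; "wrist_force": force on the tool from outside, world axes, zero at the start; "moment": the same for the moment, N m; "gripper_width": opening from 0.0 (shut) to 1.0 (fully open).
Only numpy, scipy, OpenCV 4.12 (cv2) and the standard library are available. Lean on these libraries where they do the work, as an engineer would, in place of code of your own. Each camera call takes 0.05 s, during which the arm holds its last target. There are 200 camera calls.

TASK

Close the humidity chamber: with a fingertip push the edge of its blue-framed cover along the rails until the cover drops into the locating notches and lies level on the seal, then swing the red-knobbed catch right across over the cover to its stop. Only push the cover: do not lift it off its rails or tip it up. Leave the other things on the table where they are.

Things in the scene. Friction and masses are not known exactly. Their poses are not given: they have to be found in the camera images.
- chamber: humidity chamber, fixed: white tub, 130 (x) x 156 mm (y), between two level aluminium rails along its y axis that run on past the tub's -y end, where the open cover is parked. Origin on the table under the middle of the tub's mouth, z up. The cover closes towards the chamber's +y; guide flanges 90 mm tall outside the rails (x beyond +-94 mm) keep it straight with 1.5 mm play
- rail_end (a point): open end of the rails, half-way between them, at track height, 70 mm above the table, at y = -205 mm of the chamber. The tracks run from here to y = +95 mm. The rails' inner faces are 132 mm apart (x = -66 and +66 mm); between them, beside the tub, nothing stands higher than 36 mm; the tub's rim and rubber seal are at most 73 mm high
- home (a point): where the cover's centre lies when it is home: x = y = 0 of the chamber, 80 mm above the table. When the cover's centre comes within 2.5 mm of it along y, its rollers fall into four notches in the rails (15 mm long, 9 mm deep), the cover drops straight down 7 mm on to the seal, and the notch ends stop it hard
- cover_centre (a point): centre (half-way up) of the loose sliding cover: blue frame 186 (x) x 160 (y) x 14 mm round a clear pane, about 0.8 kg, turned as the chamber, on four small rollers. It slides at a few newtons. On the rails this centre is 87 mm above the table (underside 80, top 94), home 80 mm (underside 73, top 87). It starts open, 65 to 130 mm short of home
- cover_push_edge (a point): middle of the cover's trailing (-y) end face, half-way up; the face is flat, upright, 186 mm wide, 14 mm high. Push here towards the chamber's +y, the fingertip between the rails with its end about 77 mm above the table, so that it stays on the face when the cover drops
- catch (a joint): steel turn-catch on a bracket beyond the tub's +y end, upright hinge. 0 = parked, tongue along the chamber's -x, clear of the cover; grows anticlockwise seen from above; 1.57 = stop, tongue along -y, over the cover. Stays where it is left (about 1 N at the knob). Starts at 0 to 0.3. Underside 89 mm above the table: 2 mm over the cover when home, blocked by it before
- catch_pivot (a point): hinge axis of the catch, at the underside of its tongue, 89 mm above the table; at x = 0, y = +102 mm of the chamber
- catch_knob (a point): centre of the catch's upright red knob, 12 mm in diameter, 20 mm tall (94 to 114 mm above the table), 42 mm from the hinge axis, near the end of the tongue (14 mm wide, reaching 50 mm from the axis)
- steel_weight: loose bystander, leave it alone: small steel book weight with a knob, 47 mm across, 41 mm tall; origin at the centre of its underside
- brass_weight: loose bystander, leave it alone: small brass-coloured book weight with a knob, 49 mm across, 49 mm tall; origin at the centre of its underside
- loupe: loose bystander, leave it alone: black eyepiece loupe, 42 mm across, 34 mm tall; origin at the centre of its underside
- dropper_bottle: loose bystander, leave it alone: amber dropper bottle with a red bulb, 52 mm across, 139 mm tall; origin at the centre of its underside
- beaker: loose bystander, leave it alone: small clear beaker, 59 mm across, 67 mm tall; origin at the centre of its underside
- eraser: loose bystander, leave it alone: white and green eraser, 52 x 23 x 13 mm; origin at the centre of its underside
Things that resemble listed ones, but are neither listed nor needed, are in the scene too. There is more than one size of the part that bears cover_centre; the job needs the larger.

How it is judged:
By the outcome, as a careful person would: the job done as asked, in the order asked, and still so for the second after the job is handed in, with the robot touching nothing.
It also fails if it takes over 51 s, if anything falls off the work surface, if the arm or the gripper's body presses on something with over 40 N, if the wrist force passes 120 N, or if a joint passes its speed limit or range.

## Working session

There is one attempt and no reset: what is moved stays moved. The work goes in short steps, Python scripts to look and compute and a tool call to move; the robot and the scene stay as the last step left them, time stands still between calls to the robot, and variables do not carry over. Pictures are saved under pics/ and viewed, about 8 in all and at most 12, crops included, and the job is handed in when it is done.

Besides the shell and the picture viewer there is one more tool, called after "Call:" by a JSON object that holds its "op" and its "data". jog_arm: Moves the arm, as the interface text tells. Its arguments: {"type":"object","properties":{"series":{"type":"array","items":{"type":"array"}}},"required":["series"]}

```bash
mkdir -p pics; python3 - <<'E'
from station import *
import cv2,numpy as np
s=sense();print(s['time_s'],s['tcp_pos'],np.round(s['ee_rot'],3).tolist(),s['wrist_force'],s['gripper_width'])
for n in ("scene","side"):
    cv2.imwrite(f"pics/{n}0.png",capture(n)[:,:,::-1]);
    i=camera_info(n);print(n,{k:np.round(v,4).tolist() for k,v in i.items()})
E
```

```text
0.0 [0.23031453 0.58037344 0.22146405] [[-0.369, -0.001, 0.929], [-0.929, -0.002, -0.369], [0.002, -1.0, 0.0]] [-0.07923364  1.1677034   0.27704344] 1.0008122949941642
scene {'fx': 616.3709, 'fy': 616.3709, 'cx': 326.079, 'cy': 247.4846, 'rvec': [1.8643, -1.0712, 0.6113], 'tvec': [-0.248, 0.3735, 0.871]}
side {'fx': 458.359, 'fy': 458.359, 'cx': 323.2732, 'cy': 232.9323, 'rvec': [2.0363, -0.5419, 0.2786], 'tvec': [-0.4913, 0.2768, 0.8853]}
```

View pics/scene0.png

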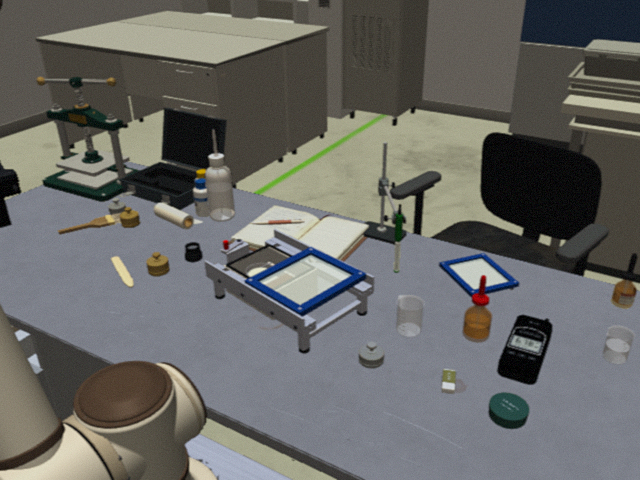

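View pics/side0.png

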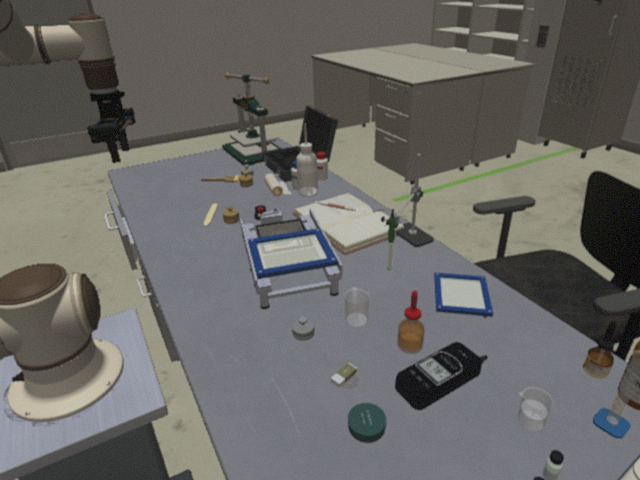

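The big blue-framed cover is on the rails at scene (307,278) and side (291,252). The smaller look-alike lies on the table at scene (478,274) and isn't the one needed. The red knob is near scene (226,244). I'll confirm with an enlarged crop.

```bash
python3 - <<'E'
import cv2,numpy as np
a=cv2.imread("pics/scene0.png")[220:360,195:395]
cv2.imwrite("pics/c1.png",cv2.resize(a,None,fx=4,fy=4,interpolation=cv2.INTER_CUBIC))
b=cv2.imread("pics/side0.png")[195:315,225:365]
cv2.imwrite("pics/c2.png",cv2.resize(b,None,fx=5,fy=5,interpolation=cv2.INTER_CUBIC))
E
```

```text
(no output)
```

View pics/c1.png

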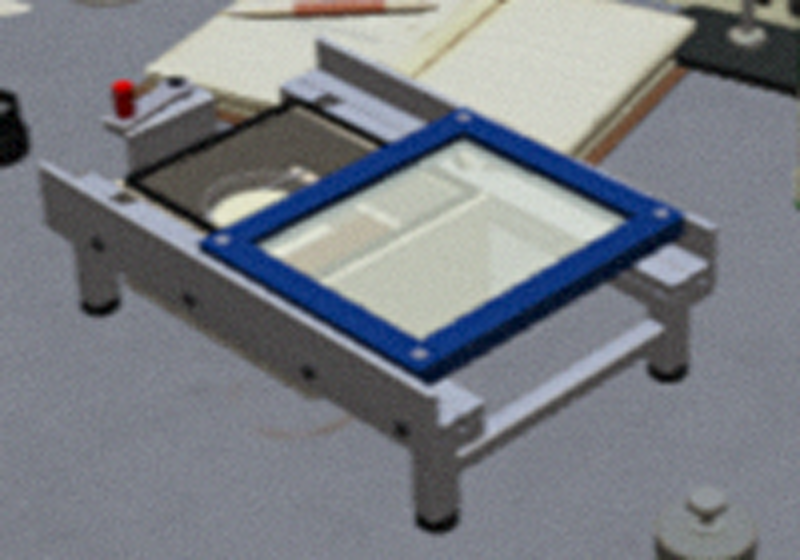

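View pics/c2.png

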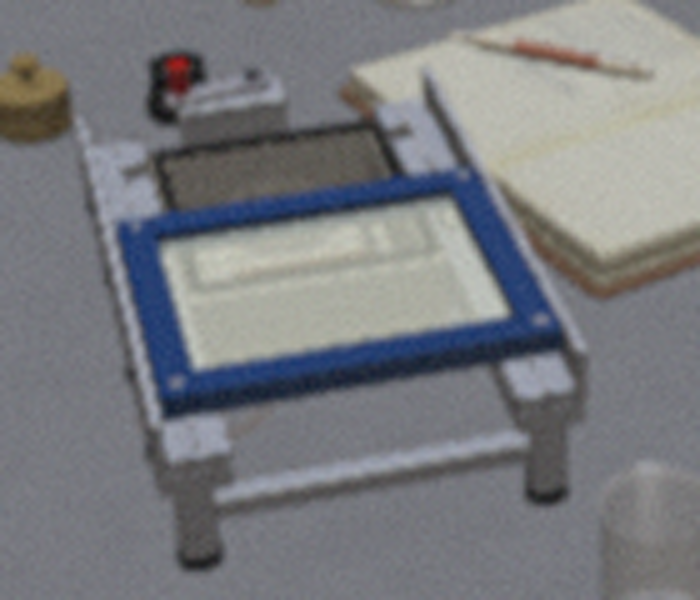

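The crops show the large cover on the rails with both camera views agreeing. The open end is towards the robot's right, and the knob is parked on the -x side. Next I'll fit the poses.

```bash
cat > fit.py <<'E'
from station import *
import cv2,numpy as np
from scipy.optimize import least_squares
def proj(n,P):
    i=camera_info(n);K=np.array([[i['fx'],0,i['cx']],[0,i['fy'],i['cy']],[0,0,1]])
    return cv2.projectPoints(np.array(P,float).reshape(-1,1,3),np.array(i['rvec']),np.array(i['tvec']),K,None)[0][:,0]
def W(p,P):
    c,s=np.cos(p[2]),np.sin(p[2]);P=np.array(P,float)
    return np.c_[p[0]+c*P[:,0]-s*P[:,1],p[1]+s*P[:,0]+c*P[:,1],P[:,2]]
def pts(p):
    d,q=p[3],p[4]
    return W(p,[[-.093,d+.08,.094],[.093,d+.08,.094],[.093,d-.08,.094],[-.093,d-.08,.094],
     [-.066,-.205,.07],[.066,-.205,.07],[-.042*np.cos(q),.102-.042*np.sin(q),.104]])
A=np.array([[205,243],[465,112],[683,215],[425,368],[483,405],[672,285],[123,98]])/4+[195,220]
B=np.array([[122,222],[465,172],[560,325],[165,402],[228,455],[517,395],[178,75]])/5+[225,195]
if __name__=="__main__":
    f=lambda p:np.r_[(proj("scene",pts(p))-A).ravel(),(proj("side",pts(p))-B).ravel()]
    best=min((least_squares(f,[.6,.1,y,-.1,.1],loss='soft_l1') for y in (0,1,2,3,4,5)),key=lambda r:r.cost)
    p=best.x;print(best.cost,np.round(p,4),np.degrees(p[2]));print(np.round(f(p).reshape(-1,2),1).tolist())
    np.save("p.npy",p)
    print(W(p,[[0,p[3]-.08,.087],[0,0,.08],[0,.102,.089],[-.042*np.cos(p[4]),.102-.042*np.sin(p[4]),.104]]).round(4))
    c,s=np.cos(p[2]),np.sin(p[2]);print("xhat",c,s)
E
python3 fit.py
```

```text
10.106963588632352 [ 0.5342  0.1655  6.0468 -0.1132  0.2094] 346.4575556082403
[[-1.6, 0.1], [0.3, -1.1], [1.9, 0.2], [-0.4, 1.6], [0.4, -0.8], [-0.0, 0.4], [-0.2, 0.9], [-1.8, -0.3], [2.1, -1.7], [1.4, 0.6], [-1.1, -0.6], [0.4, -1.4], [0.2, 0.2], [-0.3, 0.2]]
[[ 0.489  -0.0223  0.087 ]
 [ 0.5342  0.1655  0.08  ]
 [ 0.5581  0.2647  0.089 ]
 [ 0.5161  0.2658  0.104 ]]
xhat 0.9721967185919134 -0.23416562591276277
```

Call:
{"op": "jog_arm", "data": {"series": [[[0.03, 0, 0.02], [0, -8.2, 0], 0], [[0.04, 0, 0.03], [0, 0, 0], 0], [[0.04, 0, 0.03], [0, 0, 0], 0], [[0.04, 0, 0.03], [0, 0, 0], 0], [[0.04, 0, 0.03], [0, 0, 0], 0], [[0.04, 0, 0.03], [0, 0, 0], 0], [[0.04, 0, 0.03], [0, 0, 0], 0], [[0.04, 0, 0.03], [0, 0, 0], 0], [[0.04, 0, 0.03], [0, 0, 0], 0], [[0.04, 0, 0.03], [0, 0, 0], 0]]}}

```text
time_s: 1.35
tcp_pos: [0.4171, 0.1311, 0.2224]
ee_rot: [[-0.232, -0.0, 0.973], [-0.973, -0.0, -0.232], [0.0, -1.0, -0.0]]
wrist_force: [0.8, -0.3, -0.9]
gripper_width: 0.022
```

```bash
cat > st.py <<'E'
from fit import *
def st():
    p=np.load("p.npy");s=sense();c,q=np.cos(p[2]),np.sin(p[2]);R=np.array([[c,-q,0],[q,c,0],[0,0,1]])
    l=R.T@(np.array(s['tcp_pos'])-[p[0],p[1],0]);E=R.T@np.array(s['ee_rot'])
    print(s['time_s'],"local mm",(l*1e3).round(1),"tool in local",E.round(3).tolist(),"F local",(R.T@np.array(s['wrist_force'])).round(2),s['gripper_width'])
    return p,s
if __name__=="__main__": st()
E
python3 st.py
```

```text
1.35 local mm [-105.8  -60.9  222.4] tool in local [[0.002, -0.0, 1.0], [-1.0, -0.0, 0.002], [0.0, -1.0, -0.0]] F local [ 0.81 -0.06 -0.91] 0.02189288473936203
```

Call:
{"op": "jog_arm", "data": {"series": [[[0.035, 0, 0.021], [0, 0, 0], 0], [[0.035, 0, 0.021], [0, 0, 0], 0], [[0.035, 0, 0.021], [0, 0, 0], 0], [[0.035, 0, 0.021], [0, 0, 0], 0], [[0.035, 0, 0.021], [0, 0, 0], 0], [[0, 0, 0], [0, 0, 0], 0], [[0, 0, 0], [0, 0, 0], 0]]}}

```text
time_s: 2.22
tcp_pos: [0.4779, -0.0618, 0.2221]
ee_rot: [[-0.233, -0.001, 0.972], [-0.972, 0.0, -0.233], [0.0, -1.0, -0.001]]
wrist_force: [-0.1, 0.1, -0.4]
gripper_width: 0.004
```

```bash
python3 - <<'E'
from st import *
p,s=st()
im=capture("wrist")[:,:,::-1].copy()
l=proj("wrist",pts(p))
for u in l: cv2.drawMarker(im,tuple(int(x) for x in u),(0,255,255),0,14,1)
u=proj("wrist",[s['tcp_pos']])[0];print(l.round(),u)
cv2.imwrite("pics/w1.png",im)
E
```

```text
2.225 local mm [  -1.5 -234.2  222.1] tool in local [[0.001, -0.001, 1.0], [-1.0, -0.0, 0.001], [0.0, -1.0, -0.001]] F local [-0.11  0.13 -0.36] 0.003967527308761963
[[108. 317.]
 [ 66. 109.]
 [269. 110.]
 [276. 317.]
 [290. 281.]
 [287. 143.]
 [-53. 270.]] [321.34630308 291.27067935]
```

View pics/w1.png

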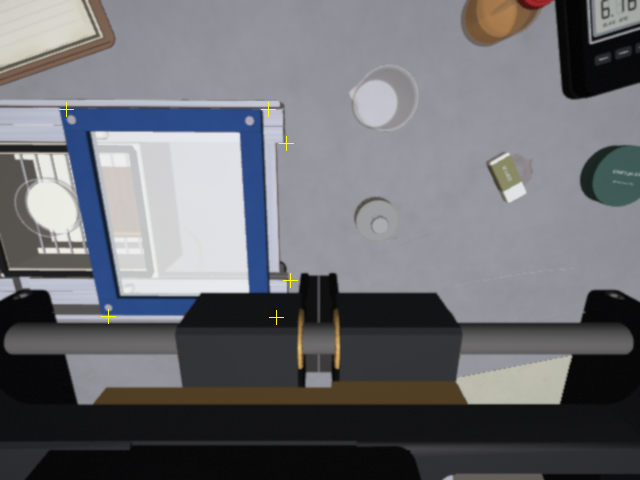

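The wrist view agrees with the fit to within a few pixels: cover's trailing edge at u≈267 and rail end at about 284. The shut fingers at (320,300) are behind the edge, and the steel weight (377,218) is below tip height. I'll go down now.

Call:
{"op": "jog_arm", "data": {"series": [[[0, 0.035, 0], [0, 0, 0], 0], [[0, 0.04, 0], [0, 0, 0], 0], [[0, 0.04, 0], [0, 0, 0], 0], [[0, 0.03, 0.001], [0, 0, 0], 0], [[-0.01, 0, 0], [0, 0, 0], 0], [[0, 0, 0], [0, 0, 0], 0]]}}

```text
time_s: 3.02
tcp_pos: [0.483, -0.051, 0.0788]
ee_rot: [[-0.23, 0.003, 0.973], [-0.973, 0.0, -0.23], [-0.001, -1.0, 0.002]]
wrist_force: [0.2, 0.7, 1.0]
gripper_width: 0.008
```

```bash
python3 st.py
```

```text
3.025 local mm [   0.9 -222.5   78.8] tool in local [[0.004, 0.002, 1.0], [-1.0, 0.001, 0.004], [-0.001, -1.0, 0.002]] F local [0.04 0.68 1.  ] 0.00823308207604163
```

Call:
{"op": "jog_arm", "data": {"series": [[[-0.006, 0.001, 0], [0, 0, 0], 0], [[-0.006, 0.001, 0], [0, 0, 0], 0], [[-0.008, 0, 0], [0, 0, 0], 0], [[-0.01, 0, 0], [0, 0, 0], 0], [[-0.01, 0, 0], [0, 0, 0], 0], [[-0.01, 0, 0], [0, 0, 0], 0], [[-0.01, 0, 0], [0, 0, 0], 0], [[-0.01, 0, 0], [0, 0, 0], 0], [[-0.01, 0, 0], [0, 0, 0], 0], [[-0.01, 0, 0], [0, 0, 0], 0]]}}

```text
time_s: 4.28
tcp_pos: [0.5007, 0.0324, 0.0757]
ee_rot: [[-0.233, -0.005, 0.973], [-0.973, -0.005, -0.233], [0.006, -1.0, -0.004]]
wrist_force: [-0.3, -12.5, 4.6]
gripper_width: 0.003
```

```bash
python3 - <<'E'
from st import *
p,s=st()
im=capture("wrist")[:,:,::-1].copy()
cv2.imwrite("pics/w2.png",im)
E
```

```text
4.275 local mm [  -1.3 -137.3   75.7] tool in local [[0.001, -0.004, 1.0], [-1.0, -0.006, 0.001], [0.006, -1.0, -0.004]] F local [  2.6  -12.19   4.64] 0.0033929964840759236
```

View pics/w2.png

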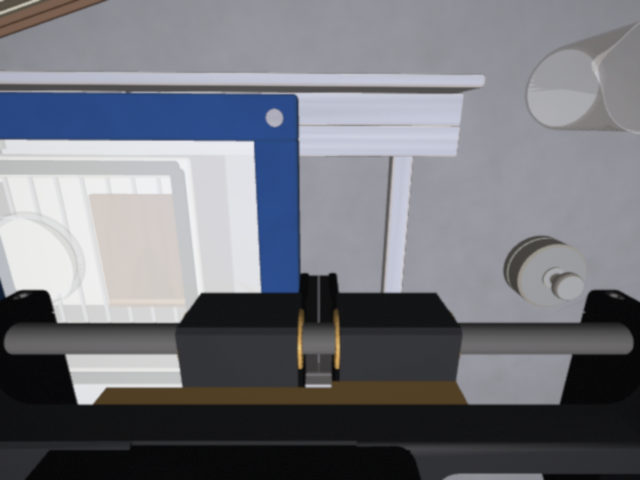

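The cover's edge is against the finger (u≈299), square to it, and it is sliding.

Call:
{"op": "jog_arm", "data": {"series": [[[-0.007, 0, 0], [0, 0, 0], 0], [[-0.007, 0, 0], [0, 0, 0], 0], [[-0.006, 0, 0], [0, 0, 0], 0], [[-0.005, 0, 0], [0, 0, 0], 0], [[-0.004, 0, 0], [0, 0, 0], 0], [[-0.003, 0, 0], [0, 0, 0], 0]]}}

```text
time_s: 5.08
tcp_pos: [0.5092, 0.0642, 0.0756]
ee_rot: [[-0.233, -0.003, 0.973], [-0.973, -0.004, -0.233], [0.005, -1.0, -0.002]]
wrist_force: [2.7, -11.6, 2.8]
gripper_width: 0.005
```

```bash
python3 st.py
```

```text
5.075 local mm [  -0.6 -104.4   75.6] tool in local [[0.001, -0.002, 1.0], [-1.0, -0.005, 0.001], [0.005, -1.0, -0.002]] F local [  5.37 -10.61   2.84] 0.005150166905773803
```

Call:
{"op": "jog_arm", "data": {"series": [[[-0.002, 0, 0], [0, 0, 0], 0], [[-0.002, 0, 0], [0, 0, 0], 0], [[-0.002, 0, 0], [0, 0, 0], 0], [[-0.002, 0, 0], [0, 0, 0], 0]]}}

```text
time_s: 5.58
tcp_pos: [0.5111, 0.0719, 0.0756]
ee_rot: [[-0.233, -0.003, 0.973], [-0.973, -0.004, -0.233], [0.005, -1.0, -0.002]]
wrist_force: [2.0, -11.5, 2.1]
gripper_width: 0.003
```

Call:
{"op": "jog_arm", "data": {"series": [[[-0.002, 0, 0], [0, 0, 0], 0], [[-0.002, 0, 0], [0, 0, 0], 0]]}}

```text
time_s: 5.82
tcp_pos: [0.5128, 0.0781, 0.0754]
ee_rot: [[-0.233, -0.0, 0.972], [-0.972, 0.0, -0.233], [-0.0, -1.0, -0.0]]
wrist_force: [-0.0, 0.2, -0.1]
gripper_width: 0.01
```

```bash
python3 st.py
```

```text
5.825 local mm [ -0.4 -90.   75.4] tool in local [[0.001, -0.0, 1.0], [-1.0, 0.0, 0.001], [-0.0, -1.0, -0.0]] F local [-0.05  0.17 -0.07] 0.009965914497689484
```

The push force vanished at local y≈-90 mm, which suggests the cover dropped. I'll back off, rise and look.

Call:
{"op": "jog_arm", "data": {"series": [[[0.015, 0, 0], [0, 0, 0], 0], [[0.02, 0, 0], [0, 0, 0], 0], [[0, -0.04, 0], [0, 0, 0], 0], [[0, -0.05, 0], [0, 0, 0], 0], [[0, -0.05, 0], [0, 0, 0], 0], [[0, 0, -0.05], [0, 0, 0], 0], [[0, 0, -0.05], [0, 0, 0], 0], [[0, 0, -0.05], [0, 0, 0], 0], [[0, 0, 0], [0, 0, 0], 0]]}}

```text
time_s: 6.95
tcp_pos: [0.3558, 0.0777, 0.2156]
ee_rot: [[-0.23, 0.0, 0.973], [-0.973, 0.001, -0.23], [-0.001, -1.0, -0.0]]
wrist_force: [0.2, 0.3, 0.5]
gripper_width: 0.002
```

```bash
python3 - <<'E'
from st import *
p,s=st()
out=[]
for n,(x,y,w,h) in {"scene":(195,215,200,150),"side":(225,185,160,120)}.items():
    im=capture(n)[:,:,::-1].copy();k=400/w
    c=cv2.resize(im[y:y+h,x:x+w],(800,600) if n=="scene" else (800,600),interpolation=cv2.INTER_CUBIC)
    q=p.copy();q[3]=0;P=pts(q);P[:4,2]=.087
    for u in proj(n,P): cv2.drawMarker(c,tuple(int(t) for t in (u-[x,y])*800/w),(0,255,255),0,14,1)
    cv2.imwrite(f"pics/{n}2.png",c)
E
```

```text
6.95 local mm [-152.8 -127.2  215.6] tool in local [[0.004, -0.0, 1.0], [-1.0, 0.001, 0.004], [-0.001, -1.0, -0.0]] F local [0.13 0.36 0.54] 0.002375464952346871
```

View pics/scene2.png

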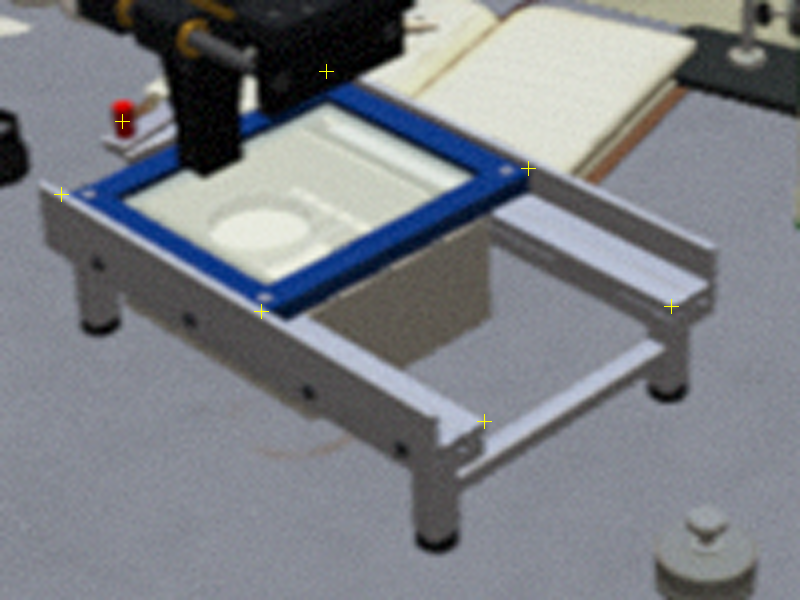

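View pics/side2.png

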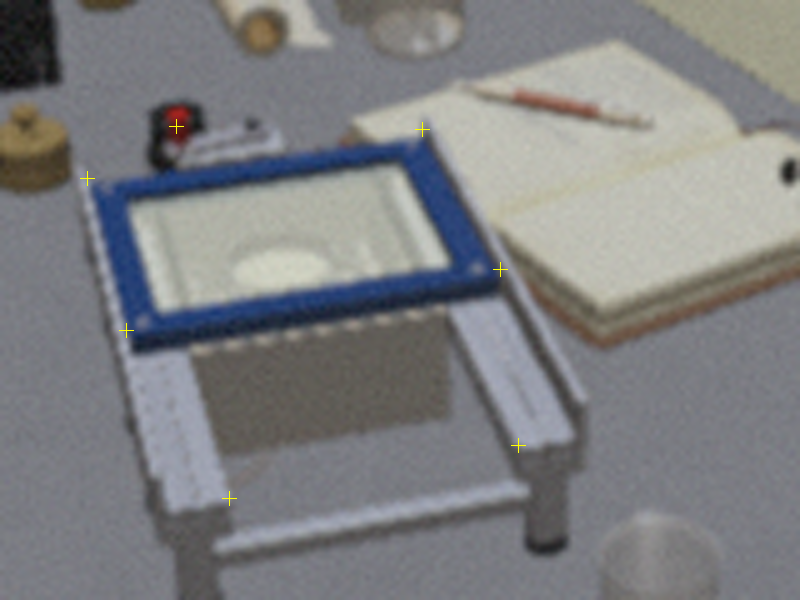

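All is as wanted: the cover's top is now below the flange tops (90 mm), its left edge is hidden by the flange, and it sits level over the tub. The knob is still at its fitted spot, about 0.21 rad. Before the catch move I'll check the tall bottle's position and the knob from both cameras.

```bash
python3 - <<'E'
from st import *
p,s=st();print(np.round(s['joints'],1))
i=camera_info("scene");K=np.array([[i['fx'],0,i['cx']],[0,i['fy'],i['cy']],[0,0,1]])
R=cv2.Rodrigues(np.array(i['rvec']))[0];C=-R.T@np.array(i['tvec'])
c,q=np.cos(p[2]),np.sin(p[2]);L=np.array([[c,q],[-q,c]])
for n,u in dict(bottle=(222,217),bottle2=(202,214),stick=(396,271),stand=(383,232),case=(165,195)).items():
    d=R.T@np.linalg.inv(K)@[*u,1];w=C-d*C[2]/d[2]
    print(n,w.round(3),(L@(w[:2]-p[:2])).round(3))
# knob triangulation
Ps=[]
for n in("scene","side"):
    j=camera_info(n);Kj=np.array([[j['fx'],0,j['cx']],[0,j['fy'],j['cy']],[0,0,1]])
    Ps.append(Kj@np.c_[cv2.Rodrigues(np.array(j['rvec']))[0],np.array(j['tvec'])])
X=cv2.triangulatePoints(*Ps,A[6].reshape(2,1),B[6].reshape(2,1));X=(X[:3]/X[3]).ravel();print("knob",X,L@(X[:2]-p[:2]))
E
```

```text
7.05 local mm [-150.2 -125.8  216. ] tool in local [[0.002, 0.001, 1.0], [-1.0, 0.001, 0.002], [-0.001, -1.0, 0.001]] F local [-0.38 -0.28  0.02] 0.00093968814825324
[ 38.1  -4.1 -32.7   0.  -61.3  38.4]
bottle [0.776 0.497 0.   ] [0.157 0.379]
bottle2 [0.763 0.556 0.   ] [0.131 0.433]
stick [ 0.757 -0.029  0.   ] [ 0.262 -0.137]
stand [0.914 0.081 0.   ] [0.389 0.006]
case [0.805 0.732 0.   ] [0.131 0.614]
knob [0.51720059 0.26590752 0.1052366 ] [-0.04002504  0.09360113]
```

Call:
{"op": "jog_arm", "data": {"series": [[[-0.042, 0, 0.017], [0, 0, 0], 0], [[-0.042, 0, 0.017], [0, 0, 0], 0], [[-0.042, 0, 0.017], [0, 0, 0], 0], [[-0.042, 0, 0.017], [0, 0, 0], 0], [[-0.042, 0, 0.017], [0, 0, 0], 0], [[-0.042, 0, 0.017], [0, 0, 0], 0], [[0, 0.03, 0], [0, 0, 0], 0], [[0, 0.03, 0], [0, 0, 0], 0], [[0, 0, 0], [0, 0, 0], 0]]}}

```text
time_s: 8.18
tcp_pos: [0.5165, 0.2983, 0.152]
ee_rot: [[-0.234, -0.005, 0.972], [-0.972, -0.005, -0.234], [0.006, -1.0, -0.004]]
wrist_force: [-0.3, 0.3, 0.5]
gripper_width: 0.007
```

```bash
python3 - <<'E'
from st import *
p,s=st()
im=capture("wrist")[:,:,::-1].copy()
q=p.copy();q[3]=0;P=pts(q);P[:4,2]=.087
for u in proj("wrist",P): cv2.drawMarker(im,tuple(int(x) for x in u),(0,255,255),0,14,1)
cv2.imwrite("pics/w3.png",im)
E
```

```text
8.175 local mm [-48.3 124.9 152. ] tool in local [[-0.0, -0.004, 1.0], [-1.0, -0.006, -0.0], [0.006, -1.0, -0.004]] F local [-0.38  0.19  0.46] 0.007244054420000129
```

View pics/w3.png

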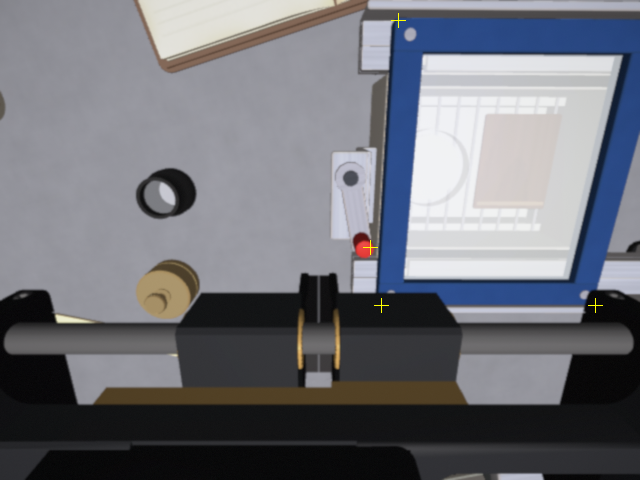

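The wrist view shows the knob at (364,247), about 3 mm further along +y than the model, and the cover is off by the same amount. I'll shift the path by +3 mm, go down behind the knob, and sweep the first part.

Call:
{"op": "jog_arm", "data": {"series": [[[0, 0.03, 0], [0, 0, 0], 0], [[0, 0.023, 0], [0, 0, 0], 0], [[0, 0, 0], [0, 0, 0], 0], [[0.007, 0, 0], [0, 0, 0], 0], [[0.006, 0, 0], [0, 0, 0], 0], [[0.009, 0, 0.001], [0, 0, 0], 0], [[0.008, 0, 0.003], [0, 0, 0], 0], [[0.008, 0, 0.004], [0, 0, 0], 0], [[0.007, 0, 0.005], [0, 0, 0], 0]]}}

```text
time_s: 9.35
tcp_pos: [0.5191, 0.253, 0.1027]
ee_rot: [[-0.232, 0.001, 0.973], [-0.973, 0.001, -0.232], [-0.001, -1.0, 0.0]]
wrist_force: [0.3, 1.7, 0.5]
gripper_width: 0.006
```

```bash
python3 st.py
```

```text
9.35 local mm [-35.1  81.5 102.7] tool in local [[0.002, 0.0, 1.0], [-1.0, 0.001, 0.002], [-0.001, -1.0, 0.0]] F local [-0.15  1.75  0.55] 0.005771326611465086
```

Call:
{"op": "jog_arm", "data": {"series": [[[0.007, 0.001, 0.006], [0, 0, 0], 0], [[0.006, 0.001, 0.007], [0, 0, 0], 0], [[0.003, 0, 0.006], [0, 0, 0], 0], [[0, 0, 0.003], [0, 0, 0], 0], [[0, 0, 0], [0, 0, 0], 0]]}}

```text
time_s: 9.98
tcp_pos: [0.536, 0.2317, 0.1]
ee_rot: [[-0.233, -0.002, 0.972], [-0.972, -0.002, -0.233], [0.002, -1.0, -0.001]]
wrist_force: [-1.6, -1.8, -1.2]
gripper_width: 0.003
```

```bash
python3 st.py
```

```text
9.975 local mm [-13.8  64.8 100. ] tool in local [[0.001, -0.001, 1.0], [-1.0, -0.002, 0.001], [0.002, -1.0, -0.001]] F local [-1.16 -2.08 -1.18] 0.0032657872260234153
```

Pushing on in small steps to feel for the stop.

Call:
{"op": "jog_arm", "data": {"series": [[[0, 0, 0.0015], [0, 0, 0], 0], [[0, 0, 0.0015], [0, 0, 0], 0]]}}

```text
time_s: 10.22
tcp_pos: [0.5369, 0.2314, 0.0998]
ee_rot: [[-0.233, -0.005, 0.972], [-0.972, -0.002, -0.233], [0.003, -1.0, -0.005]]
wrist_force: [-10.7, 0.4, 2.1]
gripper_width: 0.004
```

Call:
{"op": "jog_arm", "data": {"series": [[[0, 0, 0.001], [0, 0, 0], 0], [[0, 0, 0.001], [0, 0, 0], 0]]}}

```text
time_s: 10.48
tcp_pos: [0.5371, 0.2313, 0.0997]
ee_rot: [[-0.233, -0.008, 0.972], [-0.972, -0.002, -0.233], [0.004, -1.0, -0.008]]
wrist_force: [-13.3, 3.0, 5.3]
gripper_width: 0.004
```

Call:
{"op": "jog_arm", "data": {"series": [[[0, 0, 0.001], [0, 0, 0], 0], [[0, 0, 0], [0, 0, 0], 0]]}}

```text
time_s: 10.72
tcp_pos: [0.5372, 0.2312, 0.0998]
ee_rot: [[-0.233, -0.01, 0.972], [-0.972, -0.002, -0.233], [0.004, -1.0, -0.009]]
wrist_force: [-15.4, 2.8, 5.7]
gripper_width: 0.007
```

```bash
python3 st.py
```

```text
10.725 local mm [-12.5  64.6  99.8] tool in local [[0.001, -0.009, 1.0], [-1.0, -0.004, 0.001], [0.004, -1.0, -0.009]] F local [-15.62  -0.85   5.72] 0.006685758294175787
```

That's the stop: about 15 N with no movement. I'll back off in -x, rise and check.

Call:
{"op": "jog_arm", "data": {"series": [[[0, 0, -0.01], [0, 0, 0], 0], [[0, 0, -0.015], [0, 0, 0], 0], [[0, -0.03, -0.01], [0, 0, 0], 0], [[0, -0.05, 0], [0, 0, 0], 0], [[0, -0.05, 0], [0, 0, 0], 0], [[0, 0, -0.05], [0, 0, 0], 0], [[-0.05, 0, -0.03], [0, 0, 0], 0], [[-0.05, 0, -0.03], [0, 0, 0], 0], [[-0.05, 0, 0], [0, 0, 0], 0], [[0, 0, 0], [0, 0, 0], 0]]}}

```text
time_s: 11.98
tcp_pos: [0.4359, 0.4143, 0.2299]
ee_rot: [[-0.229, 0.001, 0.973], [-0.973, 0.001, -0.229], [-0.001, -1.0, 0.001]]
wrist_force: [-0.4, 0.1, -0.5]
gripper_width: 0.006
```

```bash
python3 - <<'E'
from st import *
st();o=[]
for n,(x,y) in {"scene":(195,215),"side":(225,185)}.items():
    im=capture(n)[:,:,::-1]
    o.append(cv2.resize(im[y:y+120,x:x+160],(400,300),interpolation=cv2.INTER_CUBIC) )
    o.append(cv2.resize(im,(400,300)))
cv2.imwrite("pics/end.png",np.vstack([np.hstack(o[0::2]),np.hstack(o[1::2])]))
E
```

```text
11.975 local mm [-153.8  218.9  229.9] tool in local [[0.005, 0.001, 1.0], [-1.0, 0.001, 0.005], [-0.001, -1.0, 0.001]] F local [-0.43 -0.01 -0.5 ] 0.006282825346150017
```

View pics/end.png

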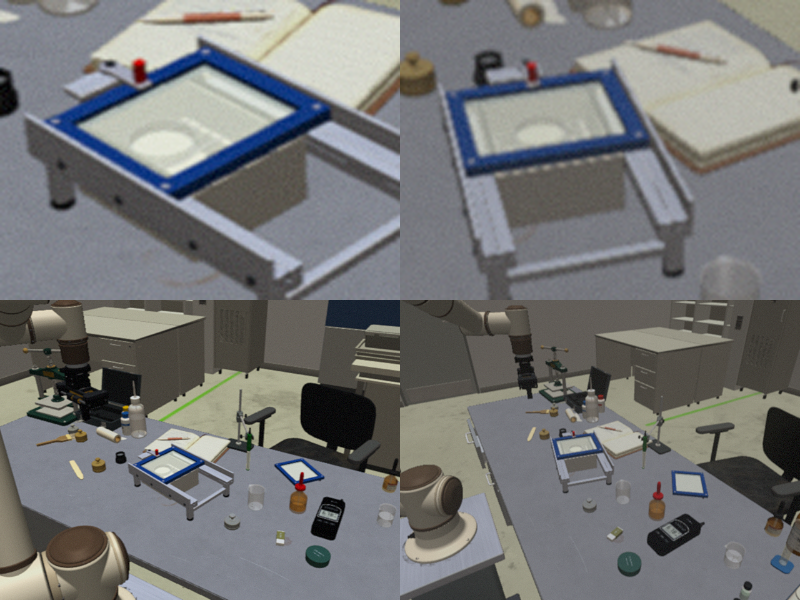

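The cover is level and home, and the knob stands over its +y frame bar in the middle (composite (140,72) and (531,72)). The arm is clear and the bystanders look unmoved, so I'm handing in.

```bash
python3 -c "
from station import *
print(finish_job())"
```

```text
the job is handed in; nothing more can be done
None
```

The humidity chamber is closed and the job is handed in, at about 12 s of the 51 s allowed.

- **Cover:** I pushed the large blue-framed cover along the rails with the shut fingertip, at about 12 N. The force then fell to zero at home. Pictures afterwards show the cover level, with its top below the guide flanges, so it is in the notches.
- **Catch:** I swept the red knob anticlockwise until it stopped moving, where the force rose to about 15 N. The last picture shows the tongue over the middle of the cover's +y frame.
- **Other things on the table:** By eye, none of them looked moved. The arm was clear of everything and the wrist force was under 1 N.

**One disagreement:** in the wrist camera the chamber sat about 3 mm further along +y than my two-camera fit. I shifted the catch path by that amount. I did not measure the final catch angle; that it is at the stop rests on the force and the picture.

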